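# Shut the snail box, then lift the snail off the scale with tongs

### The arm

A 6-joint arm with a two-finger parallel gripper is mounted at the origin on the work surface. World frame = base frame: x ahead of the robot, y to its left, z up, the work surface at z = 0. Lengths are in m, angles in rad, forces in N, time in s.
With the tool pointing down it reaches from about 0.25 to 0.725 m from the base axis. Payload 4 kg.
Tool frame: the origin (TCP) lies where the fingers leave the gripper's body, on its centre line; the fingertips stand 73 mm ahead of it and the grasp point (between the pads) lies 54 mm ahead of it (bot.tips_ahead is the z of the fingertips in the tool frame, in m); z points along the fingers, y is the direction in which the jaws open and shut (so a half turn about z gives the same grasp; the last joint's range is limited). The gripper opens to 85 mm and grips with 20 to 120 N. Pads are 22 mm wide; open, the fingers measure 114 mm over their backs; the gripper's body (76 mm by 85 mm) begins 54 mm behind the grasp point. The pads swing forward as they close: fully open they stand 13 mm farther back than shut.
Start: joints at [-1.105, 0.241, 0.005, 1.335, 0, 1.571], TCP at [0.225, -0.447, 0.304] pointing down, gripper open.
Joint ranges: [-2.72, 2.72], [-1.05, 1.87], [-1.09, 1.28], [-1.99, 2.15], [-1.42, 1.44], [-3.14, 3.14]. Speed limits (rad/s): [2.79, 2.79, 3.14, 3.14, 3.14, 3.14].

### API

Orientations are given as a unit quaternion [x, y, z, w].
In Python, from workcell import readout, camera, get_calibration, order, bot gives the robot as it stands.
- The arm moves only by the tool send_rows, never from a script. Its argument "moves" is a list of rows, each a list of 3 entries, a list of its own where there are three numbers: the shift along the tool's x, y, z in mm, then the turn, a rotation vector about the tool's x, y, z in rad, then the finger opening in mm, from 0 to 85.4. In form: [[[dx, dy, dz], [ax, ay, az], grip], ...]. A call has 1 to 12 rows; each row is the pose to reach, as a shift and turn from the pose measured when the call began, along the tool's axes at that moment; what a row does not reach only later rows make up. A row lasts 1/12 s, in which the tool goes at most 41.7 mm and 7.16 degrees, less where a joint would pass 70% of its speed; a pose out of reach is approached as far as the arm can. A call with a gripper value outside its range is refused whole. The fingers move at their own pace and stop on an object; the grip force is fixed at half the most. Time passes only in rows, so rows that repeat a pose let the fingers close. It gives the time, the measured TCP pose, the force and the opening at its end, in the units of the state.
- readout.get_obs(): the state, without advancing time (a new reading comes with each control period).
- camera(name): name is "side" or "top"; returns the picture (480x640x3 uint8, red, green, blue); there is no depth.
- get_calibration(name): a dict with "fx", "fy", "cx", "cy" (pixels), "k1" (the pictures are not rectified: a ray, as slopes to the right and down, at radius r is drawn at 1 + k1 r^2 times it, then the intrinsics apply), "R" (3x3) and "t" (3): a world point X has camera coordinates R X + t. Camera axes: x right, y down, z forward; pixel columns grow to the right and rows downward; lengths in m; the calibration is good to about 2 mm. A picture is of the moment at which its call begins. get_calibration takes no time and is no camera call.
- order.job_done(): hands the job in, once; it reports no verdict.
The state is a dict: "clock": time; "joint_pos": joint angles; "joint_vel": joint speeds; "tau": joint torques, N m; "eef_pos": TCP position; "tool_rot": TCP orientation; "ft_force": force on the tool from outside, world axes, zero at the start; "ft_torque": the same for the moment, N m; "grip_width": finger opening in m.
Only numpy, scipy, OpenCV 4.12 (cv2) and the standard library are available. Lean on these libraries where they do the work, as an engineer would, in place of code of your own. Each camera call takes 0.05 s, during which the arm holds its last target. There are 200 camera calls.

### The job

First lower the hinged lid of the snail box until it is fully shut, so the snails inside cannot crawl out. Then grip the tongs, close their jaws on the large snail that sits on the scale pan and lift it well clear, at least 10 cm above the pan, touching the snail with nothing but the tongs. Finish while still holding it there steadily with the tongs in the gripper, and leave the scale, jar, cup and brush as they are.

Things in the scene. Friction and masses are not known exactly. Their poses are not given: they have to be found in the camera images.
- snailbox: White plastic crate, fixed, open on top, 160 (its x) x 180 (its y) x 100 mm high, filled with snails. Origin: centre of its underside. Its lid is hinged along the top of its +x side.
- lid (a joint): Angle of the lid in rad: 0 = shut flat on the box, grows as it opens upward (starts part open, 0.5 to 1.0). A stiff hinge: the lid stays where it is left and needs about 0.5 to 2 N at its free edge to move.
- lid_hinge (a point): Point on the lid's hinge line, mid-width, on the lid's underside, 100 mm above the table. The axes turn with the lid: -x points from the hinge to the lid's free edge, y is the hinge line, z is out of the lid's outer (top) face.
- lid_tab (a point): Near the end of the finger tab at the middle of the free edge of the blue lid, on the outer (top) face, 165 mm from the hinge line. The lid is 184 mm wide and 8 mm thick, its free edge 162 mm from the hinge; the tab is 60 mm wide and ends 181 mm from the hinge. Axes as lid_hinge.
- scale: Grey bench scale, fixed: body 150 (x) x 170 (y) mm, 40 mm high, carrying a flat round steel pan of 130 mm diameter whose top is 55 mm above the table. The pan does not move. Origin: centre of its underside.
- scale_pan (a point): Centre of the top face of the scale's pan.
- snail_center (a point): Half-way up the large olive-brown snail shell with cream bands, loose, sitting foot down on the pan; 20 to 45 g. Round about its upright z axis, widest diameter 38 mm between 9 and 23 mm above its foot, tapering to a point 44 mm above its foot; this point is 22 mm above its foot.
- tongs_grip (a point): Grip of the loose spring tongs, which lie on edge on the table: midway between the two orange sleeves when open, 25 mm above the tongs' underside. x points to the jaws, z up. Squeeze the sleeves along y: each 50 mm long, 30 mm tall (10 to 40 mm above the underside), 60 mm over both outside when open, about 45 with the snail. Fixed to the +y arm.
- tongs_tip (a point): Midpoint between the jaws when open, 90 mm ahead (x) of tongs_grip, 20 mm above the tongs' underside, fixed to the +y arm. Jaws: upright, slightly cupped steel scoops 40 mm tall (0 to 40 mm above the underside), 44 mm long, 67 mm apart inside at mid-jaw when open (56 mm at their inward-turned rear edges), 74 mm over all.
- tongs_pivot (a point): Pivot that joins the two steel arms, 100 mm behind tongs_grip, 25 mm above the underside; hub 26 mm across. Tongs about 100 g in all, centre of mass within 20 mm of tongs_grip.
- tongs_arm (a joint): How far the tongs are squeezed, rad: 0 = fully open (as they spring back), grows as the arms close; 0.15 with the jaws on the snail's widest part, 0.30 at the stop. 0.01 rad is 1 mm less width at the sleeves and 1.9 mm less between the jaws. A spring opens them: about 3.5 N at the sleeves when just squeezed, 8 N at 0.15 rad.
- jar: Bystander: amber jar with a red cap, 68 mm diameter, 100 mm tall. Origin: centre of its underside.
- cup: Bystander: green plastic cup, 72 mm diameter, 85 mm tall. Origin: centre of its underside.
- brush: Bystander: flat brush with wooden handle lying flat, about 200 mm long along its x. Origin: centre of its underside.

How it is judged:
On the way, in this order (a step that is already met when the one before it is completed fails the run):
1. the lid of the snail box is fully shut (value of joint lid below 0.03 rad), for 0.2 s.
2. the snail is held in the jaws of the gripped tongs, off the pan (contact force between tongs and snail above 0.5 N and contact force between the fingers and tongs above 1 N and z of snail_center in the frame of scale_pan above 0.04 m), for 0.2 s.
At the end, for the whole second after the job is handed in: The lid is within 0.04 rad of shut; the snail's middle is more than 10 cm above the pan, within 4 cm of the tongs' jaw midpoint, and still (below 5 cm/s); the tongs press on it (over 0.5 N) and are squeezed between 0.06 and 0.26 rad by the gripper's fingers (over 1 N); robot and snail do not touch (value of joint lid below 0.04 rad and z of snail_center in the frame of scale_pan above 0.1 m and contact force between tongs and snail above 0.5 N and contact force between the fingers and tongs above 1 N and value of joint tongs_arm between 0.06 and 0.26 rad and distance between snail_center and tongs_tip below 0.04 m and contact force between each of the arm, the fingers and snail below 0.2 N and linear speed of snail below 0.05 m/s); the arm keeps its last pose, push and grip.
It fails at once if the robot touches the snail itself (contact force between any of the fingers, the arm and snail above 0.5 N).
It fails at once if the jar, cup or brush is moved more than 3 cm or knocked over (distance of any of jar, cup, brush from where it was at the start of the episode above 0.03 m or angle between any of jar, cup's own z axis and vertical above 0.5 rad).
It also fails if it takes over 58 s, if anything falls off the work surface, if the arm or the gripper's body presses on something with over 40 N, if the wrist force passes 120 N, or if a joint passes its speed limit or range.

## Working session

There is one attempt and no reset: what is moved stays moved. The work goes in short steps, Python scripts to look and compute and a tool call to move; the robot and the scene stay as the last step left them, time stands still between calls to the robot, and variables do not carry over. Pictures are saved under pics/ and viewed, about 8 in all and at most 12, crops included, and the job is handed in when it is done.

Besides the shell and the picture viewer there is one more tool, called after "Call:" by a JSON object that holds its "name" and its "arguments". send_rows: Moves the arm, as the interface text tells. Its arguments: {"type":"object","properties":{"moves":{"type":"array","items":{"type":"array"}}},"required":["moves"]}

```bash
mkdir -p pics
python3 - <<'E'
from workcell import readout, camera, get_calibration, order, bot
import cv2
for n in("top","side"):
    cv2.imwrite(f"pics/{n}0.png",camera(n)[:,:,::-1]); print(n,get_calibration(n))
print(readout.get_obs())
E
```

```text
top {'fx': 604.6130343651995, 'fy': 604.6130343651995, 'cx': 318.2065580358831, 'cy': 228.59117021815578, 'k1': -0.1804212829033585, 'R': array([[-0.02412677, -0.99943641, -0.02333994],
       [-0.99258353,  0.02673076, -0.11858924],
       [ 0.1191463 ,  0.02030567, -0.99266905]]), 't': array([0.01306043, 0.58134241, 1.16127759])}
side {'fx': 488.3825912081822, 'fy': 488.3825912081822, 'cx': 313.6798331826374, 'cy': 245.08747442104854, 'k1': 0.04058762168209241, 'R': array([[-0.99822442, -0.05526538, -0.02222043],
       [-0.01061308,  0.53209535, -0.84661792],
       [ 0.05861205, -0.84487885, -0.53173711]]), 't': array([0.57371526, 0.0774435 , 0.91087947])}
{'clock': 0.1, 'joint_pos': array([-1.10498535e+00,  2.41364054e-01,  3.87026901e-03,  1.33522905e+00,
        1.56860579e-05,  1.57079378e+00]), 'joint_vel': array([-0.00073276, -0.00341167,  0.00505434, -0.00065152,  0.00178554,
       -0.00143918]), 'tau': array([ 5.38615750e-04, -3.73138404e+01,  2.53010184e+01,  1.08302161e-02,
       -7.91237267e-05,  1.21291512e-05]), 'eef_pos': array([ 0.2243828 , -0.44634087,  0.30309299]), 'tool_rot': array([ 9.72999157e-01,  2.30806655e-01, -2.14692219e-04, -9.39057896e-04]), 'ft_force': array([ 0.89361377, -0.58504441,  1.52848152]), 'ft_torque': array([ 0.00047811, -0.04870234, -0.03841008]), 'grip_width': 0.08574585012393875}
```

View pics/top0.png

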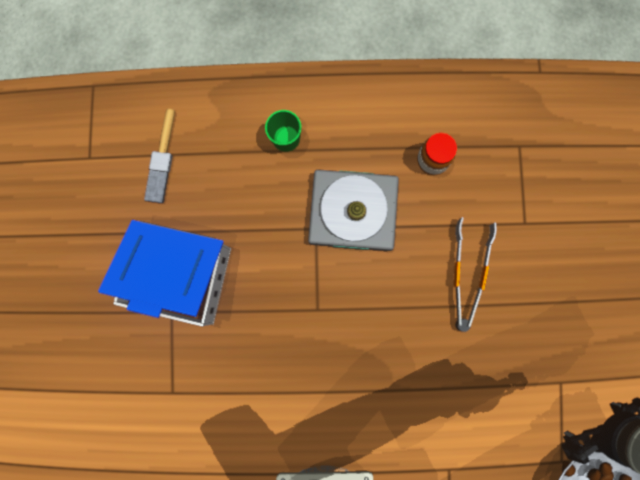

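View pics/side0.png

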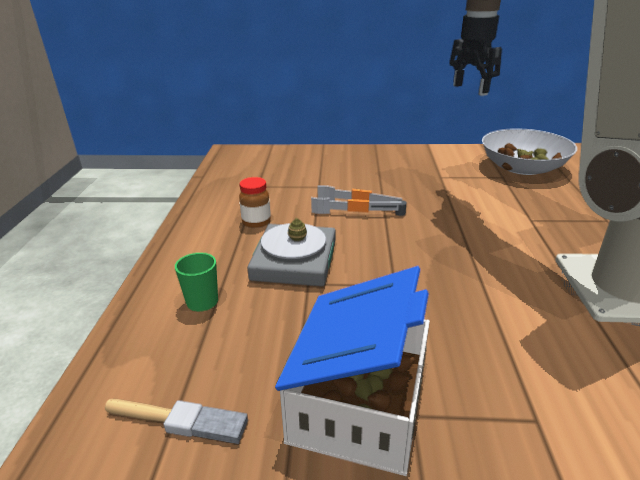

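```bash
cat > h.py <<'E'
import numpy as np, cv2
from workcell import readout, camera, get_calibration, order, bot
from scipy.spatial.transform import Rotation as Ro
def cal(n):
    c=get_calibration(n); K=np.array([[c['fx'],0,c['cx']],[0,c['fy'],c['cy']],[0,0,1]]); return K,np.array([c['k1'],0,0,0.]),np.array(c['R']),np.array(c['t'])
def ray(n,uv):
    K,d,R,t=cal(n); p=cv2.undistortPoints(np.array([[uv]],float),K,d)[0,0]
    return -R.T@t, R.T@np.array([*p,1])
def onz(n,uv,z):
    o,v=ray(n,uv); return o+v*(z-o[2])/v[2]
def proj(n,X):
    K,d,R,t=cal(n); return cv2.projectPoints(np.array(X,float).reshape(-1,3),cv2.Rodrigues(R)[0],t,K,d)[0][:,0]
def tri(a,b):
    (o,v),(p,w)=ray('top',a),ray('side',b)
    s=np.linalg.lstsq(np.c_[v,-w],p-o,rcond=None)[0]; A=o+v*s[0];B=p+w*s[1]
    return (A+B)/2,np.linalg.norm(A-B)
def shift(P):  # mm in tool axes from now
    o=readout.get_obs(); return Ro.from_quat(o['tool_rot']).inv().apply(np.array(P)-o['eef_pos'])*1000
def turn(Rt):  # rotvec in tool axes to reach Rt
    o=readout.get_obs(); return (Ro.from_quat(o['tool_rot']).inv()*Rt).as_rotvec()
def crop(n,f,x0,y0,x1,y1,s):
    im=camera(n)[y0:y1,x0:x1,::-1]; cv2.imwrite('pics/'+f,cv2.resize(im,None,fx=s,fy=s,interpolation=cv2.INTER_CUBIC))
E
python3 - <<'E'
from h import *
crop('top','c1.png',300,160,510,340,3.3)
a=camera('top')[205:335,90:240,::-1]; b=camera('side')[260:470,270:440,::-1]
a=cv2.resize(a,None,fx=2.8,fy=2.8,interpolation=2); b=cv2.resize(b,None,fx=2.2,fy=2.2,interpolation=2)
o=np.zeros((470,800,3),np.uint8); o[:a.shape[0],:a.shape[1]]=a; o[:b.shape[0],425:425+b.shape[1]]=b[:470]
cv2.imwrite('pics/c2.png',o)
E
```

```text
(no output)
```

View pics/c1.png

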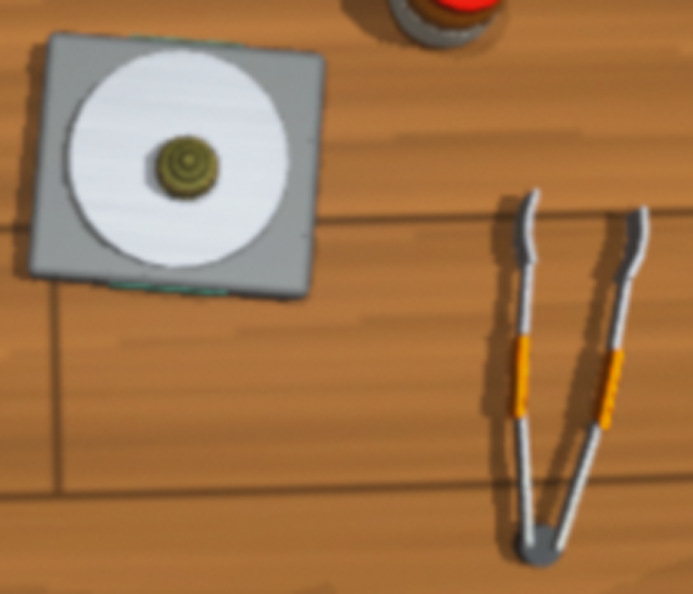

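View pics/c2.png

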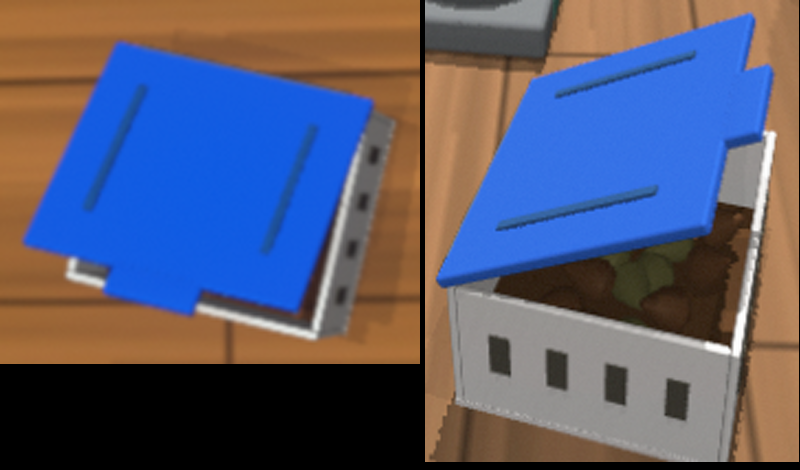

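Run:
```python
from h import *
T=lambda x,y:(x/2.8+90,y/2.8+205); S=lambda x,y:((x-425)/2.2+270,y/2.2+260)
pts={}
for k,a,b in [('hingeL',(121,42),(440,283)),('hingeR',(372,100),(535,82)),('freeR',(298,312),(752,16)),('freeL',(25,243),(708,234)),('tabL',(105,290),(765,140)),('tabR',(193,316),(772,68))]:
    p,e=tri(T(*a),S(*b)); pts[k]=p; print(k,p.round(4),round(e,4))
h=(pts['hingeL']+pts['hingeR'])/2; f=(pts['freeL']+pts['freeR'])/2; d=f-h
print('len',np.linalg.norm(d),'ang',np.arctan2(d[2],np.hypot(d[0],d[1])),'dir',np.arctan2(d[1],d[0]), 'hinge',h)
C=lambda x,y:(x/3.3+300,y/3.3+160)
sl,sr,pv,jl,jr=[onz('top',C(*q),z) for q,z in [((521,377),.04),((611,389),.04),((540,546),.032),((536,190),.04),((644,208),.04)]]
for n,q in zip('sl sr pv jl jr'.split(),(sl,sr,pv,jl,jr)): print(n,q.round(4))
g=(sl+sr)/2; d=(jl+jr)/2-pv; print('grip',g,'yaw',np.arctan2(d[1],d[0]),np.linalg.norm(g-pv),np.linalg.norm(sl-sr))
print('snail apex',onz('top',C(188,158),.099),'mid',onz('top',C(187,168),.075),'pan',onz('top',C(179,158),.055))
```

```text
hingeL [0.5989 0.3519 0.0991] 0.002
hingeR [0.5542 0.1764 0.1021] 0.0022
freeR [0.4167 0.2095 0.1825] 0.0005
freeL [0.4607 0.3881 0.1793] 0.0016
tabL [0.4289 0.3315 0.1895] 0.0051
tabR [0.4149 0.2737 0.1917] 0.0001
len 0.16324655867115095 ang 0.5139433010060485 dir 2.895303392825908 hinge [0.57657194 0.26412523 0.10063617]
sl [ 0.4833 -0.2738  0.04  ]
sr [ 0.4744 -0.328   0.04  ]
pv [ 0.3825 -0.2828  0.032 ]
jl [ 0.5952 -0.2885  0.04  ]
jr [ 0.5825 -0.3542  0.04  ]
grip [ 0.47881752 -0.30090487  0.04      ] yaw -0.18468453581081293 0.09830494961822857 0.05496661661583251
snail apex [ 0.61097286 -0.0768225   0.099     ] mid [ 0.60879151 -0.07713573  0.075     ] pan [ 0.61785495 -0.07349009  0.055     ]
```

Run:
```python
from h import *
print(bot.tips_ahead, [a for a in dir(bot) if a[0]!='_'])
print(shift([.433,.300,.303]).round(1), turn(Ro.from_euler('z',2.177)*Ro.from_euler('x',np.pi)).round(3))
```

```text
0.0726 ['Unreachable', 'tips_ahead']
[ 521.6 -573.3    1.1] [-1.000e-03 -1.000e-03 -1.711e+00]
```

Call:
{"name": "send_rows", "arguments": {"moves": [[[522,-573,0],[0,0,-1.71],0],[[522,-573,0],[0,0,-1.71],0],[[522,-573,0],[0,0,-1.71],0],[[522,-573,0],[0,0,-1.71],0],[[522,-573,0],[0,0,-1.71],0],[[522,-573,0],[0,0,-1.71],0],[[522,-573,0],[0,0,-1.71],0],[[522,-573,0],[0,0,-1.71],0],[[522,-573,0],[0,0,-1.71],0],[[522,-573,0],[0,0,-1.71],0],[[522,-573,0],[0,0,-1.71],0],[[522,-573,0],[0,0,-1.71],0]]}}

```text
clock: 1.25
eef_pos: [0.3592, 0.0369, 0.3043]
tool_rot: [0.552, 0.834, 0.001, 0.0]
ft_force: [0.7, -0.6, 1.1]
grip_width: -0.0
```

Run:
```python
from h import *
print(shift([.433,.300,.303]).round(1), turn(Ro.from_euler('z',2.177)*Ro.from_euler('x',np.pi)).round(3))
```

```text
[213.4 170.7   1.6] [ 0.001 -0.    -0.205]
```

Call:
{"name": "send_rows", "arguments": {"moves": [[[213,171,0],[0,0,-0.2],0],[[213,171,0],[0,0,-0.2],0],[[213,171,0],[0,0,-0.2],0],[[213,171,0],[0,0,-0.2],0],[[213,171,0],[0,0,-0.2],0],[[213,171,0],[0,0,-0.2],0],[[213,171,0],[0,0,-0.2],0],[[213,171,0],[0,0,-0.2],0],[[213,171,20],[0,0,-0.2],0],[[213,171,35],[0,0,-0.2],0],[[213,171,50],[0,0,-0.2],0],[[213,171,60],[0,0,-0.2],0]]}}

```text
clock: 2.25
eef_pos: [0.4328, 0.299, 0.243]
tool_rot: [0.466, 0.885, -0.001, -0.0]
ft_force: [-0.0, 0.4, 0.6]
grip_width: 0.0002
```

Call:
{"name": "send_rows", "arguments": {"moves": [[[0,0,10],[0,0,0],0],[[0,0,20],[0,0,0],0],[[0,0,30],[0,0,0],0],[[0,0,38],[0,0,0],0],[[0,0,46],[0,0,0],0],[[0,0,52],[0,0,0],0],[[0,0,57],[0,0,0],0],[[0,0,60],[0,0,0],0],[[0,0,62],[0,0,0],0],[[0,0,62],[0,0,0],0]]}}

```text
clock: 3.08
eef_pos: [0.4328, 0.299, 0.1813]
tool_rot: [0.466, 0.885, -0.0, -0.0]
ft_force: [0.0, -0.6, -0.0]
grip_width: 0.0004
```

Run:
```python
from h import *
o=readout.get_obs(); print(o['eef_pos'],o['ft_force'])
a=cv2.resize(camera('side')[230:470,220:460,::-1],None,fx=2.3,fy=2.3,interpolation=2)
cv2.imwrite('pics/lid1.png',a)
```

```text
[0.43281982 0.29904061 0.18132414] [ 0.02677898 -0.64760645 -0.03255616]
```

View pics/lid1.png

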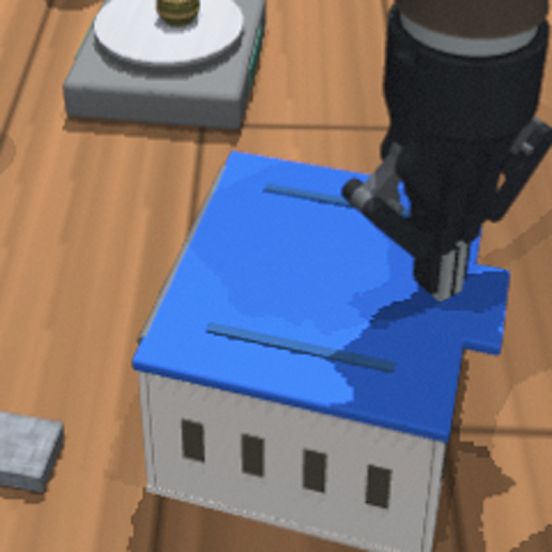

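The lid is now almost flat, with the fingertips at about (447,290) in the crop. There's no contact force yet, so I'll press a little further until the rim resists.

Call:
{"name": "send_rows", "arguments": {"moves": [[[0,0,2],[0,0,0],0],[[0,0,3],[0,0,0],0],[[0,0,4],[0,0,0],0],[[0,0,4],[0,0,0],0]]}}

```text
clock: 3.47
eef_pos: [0.433, 0.2992, 0.1809]
tool_rot: [0.466, 0.885, 0.001, 0.001]
ft_force: [-6.3, -5.3, 19.9]
grip_width: -0.0001
```

Run:
```python
from h import *
print(shift([.479,-.301,.26]).round(1), turn(Ro.from_euler('z',2.957)*Ro.from_euler('x',np.pi)).round(3))
```

```text
[-521.  -301.4  -79.8] [ 0.002  0.001 -0.785]
```

Call:
{"name": "send_rows", "arguments": {"moves": [[[0,0,-40],[0,0,0],0],[[0,0,-80],[0,0,0],85],[[-521,-301,-80],[0,0,-0.785],85],[[-521,-301,-80],[0,0,-0.785],85],[[-521,-301,-80],[0,0,-0.785],85],[[-521,-301,-80],[0,0,-0.785],85],[[-521,-301,-80],[0,0,-0.785],85],[[-521,-301,-80],[0,0,-0.785],85],[[-521,-301,-80],[0,0,-0.785],85],[[-521,-301,-80],[0,0,-0.785],85],[[-521,-301,-80],[0,0,-0.785],85],[[-521,-301,-80],[0,0,-0.785],85]]}}

```text
clock: 4.47
eef_pos: [0.4632, -0.0848, 0.2607]
tool_rot: [0.092, 0.996, 0.001, 0.002]
ft_force: [1.0, 0.0, -0.1]
grip_width: 0.0844
```

Run:
```python
from h import *
print(shift([.479,-.301,.26]).round(1), turn(Ro.from_euler('z',2.957)*Ro.from_euler('x',np.pi)).round(3))
```

```text
[ -55.1 -209.6    0.6] [0.002 0.003 0.   ]
```

Call:
{"name": "send_rows", "arguments": {"moves": [[[-55,-210,0],[0,0,0],85],[[-55,-210,0],[0,0,0],85],[[-55,-210,0],[0,0,0],85],[[-55,-210,0],[0,0,0],85],[[-55,-210,0],[0,0,0],85],[[-55,-210,0],[0,0,0],85],[[-55,-210,30],[0,0,0],85],[[-55,-210,70],[0,0,0],85],[[-55,-210,100],[0,0,0],85],[[-55,-210,120],[0,0,0],85],[[-55,-210,120],[0,0,0],85]]}}

```text
clock: 5.38
eef_pos: [0.4764, -0.2992, 0.1354]
tool_rot: [0.092, 0.996, 0.003, -0.003]
ft_force: [-1.6, 0.8, -0.5]
grip_width: 0.085
```

Run:
```python
from h import *
print(shift([.479,-.301,.077]).round(1), turn(Ro.from_euler('z',2.957)*Ro.from_euler('x',np.pi)).round(3))
crop('side','g1.png',270,110,440,250,4)
```

```text
[-3.3 -1.7 58.4] [ 0.005 -0.006  0.001]
```

View pics/g1.png

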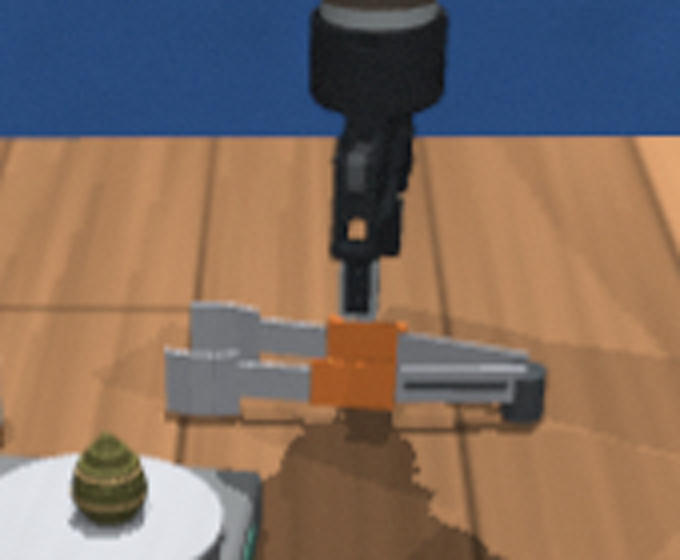

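The fingers at (358,300) sit over the sleeves at about (358,365), so they're lined up. Next I descend and squeeze lightly.

Call:
{"name": "send_rows", "arguments": {"moves": [[[-3,-2,25],[0,0,0],85],[[-3,-2,45],[0,0,0],85],[[-3,-2,57],[0,0,0],85],[[-3,-2,58],[0,0,0],85],[[-3,-2,58],[0,0,0],65],[[-3,-2,58],[0,0,0],60],[[-3,-2,58],[0,0,0],56],[[-3,-2,58],[0,0,0],55],[[-3,-2,58],[0,0,0],55],[[-3,-2,58],[0,0,0],55]]}}

```text
clock: 6.27
eef_pos: [0.4822, -0.3032, 0.0833]
tool_rot: [0.092, 0.996, 0.001, 0.002]
ft_force: [0.1, -0.0, 5.0]
grip_width: 0.055
```

Run:
```python
from h import *
print(shift([.479,-.301,.25]).round(1), turn(Ro.from_euler('z',2.957)*Ro.from_euler('x',np.pi)).round(3))
```

```text
[   2.9    1.9 -166.7] [0.002 0.003 0.001]
```

Call:
{"name": "send_rows", "arguments": {"moves": [[[0,0,-10],[0,0,0],55],[[0,0,-25],[0,0,0],55],[[0,0,-45],[0,0,0],55],[[0,0,-70],[0,0,0],55],[[0,0,-95],[0,0,0],55],[[0,0,-120],[0,0,0],55],[[0,0,-130],[0,0,0],55],[[0,0,-130],[0,0,0],55],[[0,0,-130],[0,0,0],55]]}}

```text
clock: 7.02
eef_pos: [0.4818, -0.3035, 0.214]
tool_rot: [0.092, 0.996, 0.0, 0.003]
ft_force: [-0.5, -0.6, -1.8]
grip_width: 0.0551
```

Run:
```python
from h import *
o=readout.get_obs();print(o['eef_pos'],o['ft_force'],o['ft_torque'])
a=camera('side')[70:260,230:430,::-1]; b=camera('top')[150:350,400:530,::-1]
a=cv2.resize(a,None,fx=2.3,fy=2.3,interpolation=2); b=cv2.resize(b,None,fx=2.5,fy=2.5,interpolation=2)
m=np.zeros((500,800,3),np.uint8); m[:a.shape[0],:a.shape[1]]=a; m[:500,470:470+b.shape[1]]=b
cv2.imwrite('pics/g2.png',m)
```

```text
[ 0.48183862 -0.30345962  0.21395062] [-0.48356154 -0.59787195 -1.81992296] [ 0.10260999  0.0165347  -0.04017249]
```

View pics/g2.png

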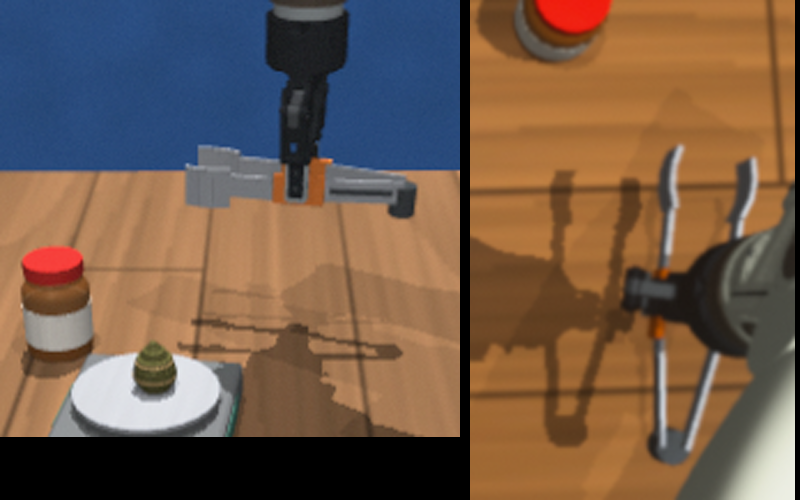

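Run:
```python
from h import *
T=lambda x,y:((x-470)/2.5+400,y/2.5+150); S=lambda x,y:(x/2.3+230,y/2.3+70)
P={}
for k,a,b in [('jl',(682,147),(187,165)),('jr',(755,160),(199,147)),('pv',(668,444),(402,186))]:
    P[k],e=tri(T(*a),S(*b)); print(k,P[k].round(4),round(e,4))
p=P['jl']; print('jl bottom z from rows', [proj('side',[p[0],p[1],p[2]-.04])[0].round(1), S(187,206)])
m=(P['jl']+P['jr'])/2; d=m-P['pv']; print('mid',m,'yaw',np.arctan2(d[1],d[0]),'len',np.hypot(*d[:2]),'gap',np.linalg.norm(P['jl']-P['jr']))
print('snail',tri((188/3.3+300,158/3.3+160),S(153,341)))
R=Ro.from_quat(readout.get_obs()['tool_rot']); print('tool x yaw',np.arctan2(*R.as_matrix()[1::-1,0]))
```

```text
jl [ 0.5927 -0.3004  0.1717] 0.0005
jr [ 0.5828 -0.3532  0.1712] 0.0019
pv [ 0.3837 -0.2838  0.156 ] 0.0003
jl bottom z from rows [array([311.9, 158.4]), (311.304347826087, 159.56521739130437)]
mid [ 0.58774247 -0.3268263   0.17145697] yaw -0.20770378618259472 len 0.20852810683580247 gap 0.05372931102160364
snail (array([ 0.61086862, -0.07688186,  0.09779122]), np.float64(0.0005722261149290356))
tool x yaw 2.958170543039325
```

Run:
```python
from h import *
print(shift([.523,-.0585,.234]).round(1))
```

```text
[  3.1 248.  -21.4]
```

Call:
{"name": "send_rows", "arguments": {"moves": [[[0,10,-10],[0,0,0],55],[[0,30,-20],[0,0,0],55],[[0,55,-20],[0,0,0],55],[[1,80,-20],[0,0,0],55],[[1,110,-20],[0,0,0],55],[[2,140,-20],[0,0,0],55],[[2,170,-20],[0,0,0],55],[[3,200,-20],[0,0,0],55],[[3,225,-20],[0,0,0],55],[[3,240,-20],[0,0,0],55],[[3,248,-10],[0,0,0],55],[[3,248,10],[0,0,0],55]]}}

```text
clock: 8.12
eef_pos: [0.5246, -0.0564, 0.2035]
tool_rot: [0.09, 0.996, 0.002, 0.002]
ft_force: [0.5, 0.0, -1.0]
grip_width: 0.055
```

Call:
{"name": "send_rows", "arguments": {"moves": [[[0,0,5],[0,0,0],55],[[0,0,8],[0,0,0],55],[[0,0,8],[0,0,0],55]]}}

```text
clock: 8.37
eef_pos: [0.5238, -0.0566, 0.1943]
tool_rot: [0.09, 0.996, 0.002, 0.001]
ft_force: [0.0, -1.0, -1.0]
grip_width: 0.055
```

Run:
```python
from h import *
o=readout.get_obs();print(o['eef_pos'],o['ft_force'])
a=camera('side')[130:270,240:420,::-1]; b=camera('top')[150:330,300:420,::-1]
a=cv2.resize(a,None,fx=2.5,fy=2.5,interpolation=2); b=cv2.resize(b,None,fx=2.8,fy=2.8,interpolation=2)
m=np.zeros((504,800,3),np.uint8); m[:a.shape[0],:a.shape[1]]=a; m[:504,455:455+b.shape[1]]=b
cv2.imwrite('pics/s1.png',m)
```

```text
[ 0.52379773 -0.05656699  0.19432719] [ 0.00677515 -1.00140507 -1.03553134]
```

View pics/s1.png

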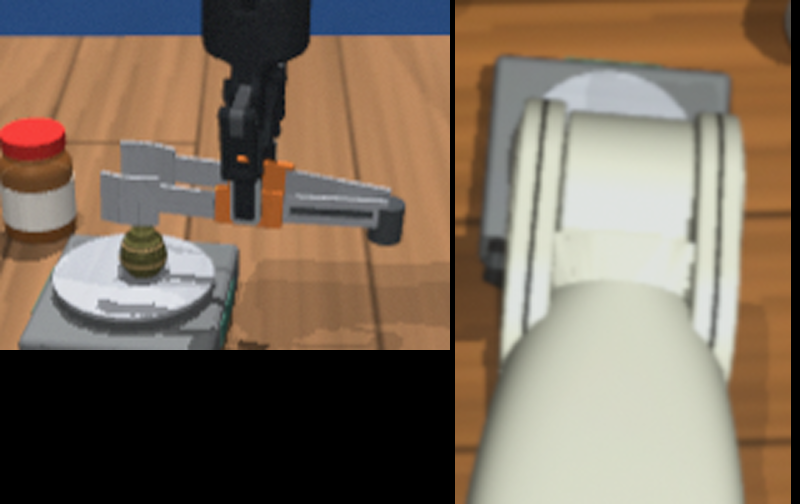

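Run:
```python
from h import *
o=readout.get_obs()['eef_pos']; S=lambda p:((p-[240,130])*2.5).round(0)
def model(dx,dy,yaw):
    c=np.array([o[0]+.0867+dx,o[1]-.0187+dy]); ex=np.array([np.cos(yaw),np.sin(yaw)]); ey=np.array([-ex[1],ex[0]]); zt=o[2]-.0825+.04
    for s,h in((1,.0305),(-1,.0305)):
        for l,hh in((.022,h),(-.022,h-.004)):
            for z in (zt,zt-.04): print(s,l,round(z,3),S(proj('side',[*(c+ex*l+ey*s*hh),z])[0]),end=' ')
        print()
model(0,0,-.19)
# triangulation from bearing: intersect side rays w/ jaw-top plane
for n,q in dict(nt=(103,172),nr=(157,176),ft=(122,141),fr=(174,146)).items():
    print(n,onz('side',(q[0]/2.5+240,q[1]/2.5+130),o[2]-.0425).round(4))
print('snail axis', S(proj('side',[[.61,-.077,.099],[.61,-.077,.077],[.61,-.077,.055]])))
```

```text
1 0.022 0.153 [ 97. 173.] 1 0.022 0.113 [101. 220.] 1 -0.022 0.153 [156. 176.] 1 -0.022 0.113 [158. 223.] 
-1 0.022 0.153 [121. 138.] -1 0.022 0.113 [123. 184.] -1 -0.022 0.153 [174. 145.] -1 -0.022 0.113 [175. 191.] 
nt [ 0.6347 -0.051   0.1533]
nr [ 0.5939 -0.0449  0.1533]
ft [ 0.6258 -0.1046  0.1533]
fr [ 0.5845 -0.096   0.1533]
snail axis [[142. 219.]
 [143. 243.]
 [144. 267.]]
```

Call:
{"name": "send_rows", "arguments": {"moves": [[[0,-2,8],[0,0,0],55],[[0,-2,18],[0,0,0],55],[[0,-2,28],[0,0,0],55],[[0,-2,38],[0,0,0],55],[[0,-2,46],[0,0,0],55],[[0,-2,51],[0,0,0],55],[[0,-2,52],[0,0,0],55],[[0,-2,52],[0,0,0],55]]}}

```text
clock: 9.13
eef_pos: [0.5243, -0.0586, 0.1431]
tool_rot: [0.09, 0.996, 0.002, 0.002]
ft_force: [0.2, 0.0, -0.6]
grip_width: 0.055
```

Run:
```python
from h import *
o=readout.get_obs();print(o['eef_pos'],o['ft_force'])
crop('side','s2.png',240,150,410,270,4)
```

```text
[ 0.52434273 -0.05862718  0.14312008] [ 0.16845184  0.00894735 -0.60309378]
```

View pics/s2.png

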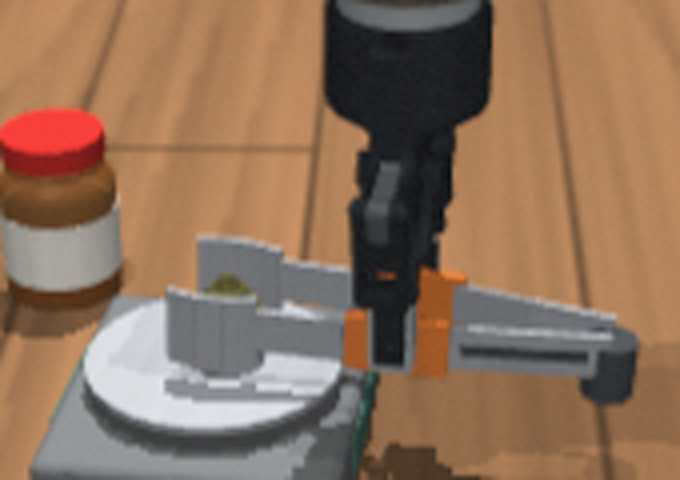

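The snail (apex about (230,285)) sits between the jaws, clear of both. Now I squeeze.

Call:
{"name": "send_rows", "arguments": {"moves": [[[0,0,0],[0,0,0],53],[[0,0,0],[0,0,0],51],[[0,0,0],[0,0,0],49.5],[[0,0,0],[0,0,0],48],[[0,0,0],[0,0,0],47],[[0,0,0],[0,0,0],46],[[0,0,0],[0,0,0],45],[[0,0,0],[0,0,0],44],[[0,0,0],[0,0,0],43],[[0,0,0],[0,0,0],42],[[0,0,0],[0,0,0],42],[[0,0,0],[0,0,0],42]]}}

```text
clock: 10.18
eef_pos: [0.5247, -0.0587, 0.1439]
tool_rot: [0.09, 0.996, 0.002, 0.003]
ft_force: [-0.9, 0.8, 1.8]
grip_width: 0.0433
```

Call:
{"name": "send_rows", "arguments": {"moves": [[[0,0,-3],[0,0,0],41],[[0,0,-8],[0,0,0],41],[[0,0,-15],[0,0,0],41],[[0,0,-25],[0,0,0],41],[[0,0,-37],[0,0,0],41],[[0,0,-50],[0,0,0],41],[[0,0,-65],[0,0,0],41],[[0,0,-80],[0,0,0],41],[[0,0,-95],[0,0,0],41],[[0,0,-110],[0,0,0],41],[[0,0,-122],[0,0,0],41],[[0,0,-130],[0,0,0],41]]}}

```text
clock: 11.18
eef_pos: [0.5246, -0.0591, 0.2764]
tool_rot: [0.09, 0.996, 0.002, 0.004]
ft_force: [-0.0, -0.4, -1.6]
grip_width: 0.0432
```

Call:
{"name": "send_rows", "arguments": {"moves": [[[0,0,-12],[0,0,0],41],[[0,0,-15],[0,0,0],41],[[0,0,-15],[0,0,0],41],[[0,0,-15],[0,0,0],41],[[0,0,-15],[0,0,0],41],[[0,0,-15],[0,0,0],41]]}}

```text
clock: 11.68
eef_pos: [0.524, -0.0591, 0.2904]
tool_rot: [0.09, 0.996, 0.002, 0.003]
ft_force: [1.0, 0.0, -1.3]
grip_width: 0.0437
```

Run:
```python
from h import *
o=readout.get_obs();print(o['eef_pos'],o['ft_force'],o['grip_width'])
a=camera('side')[60:460,200:460,::-1]
cv2.imwrite('pics/e1.png',cv2.resize(a,None,fx=1.5,fy=1.5,interpolation=2))
```

```text
[ 0.5239776  -0.05908348  0.2903721 ] [ 1.04865387  0.04075311 -1.33314116] 0.04367128089792794
```

View pics/e1.png

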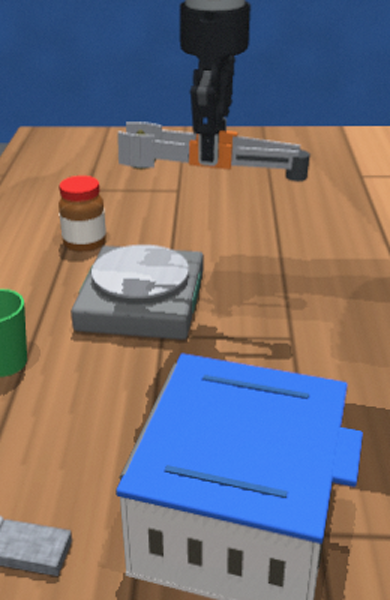

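The pan is empty, the snail's apex shows between the jaws at (140,127), and the lid is flat. The lift is about 147 mm, so I'm handing in.

Run:
```python
from h import *
print(order.job_done()); o=readout.get_obs(); print(o['eef_pos'],o['grip_width'],o['clock'])
```

```text
the job is handed in; nothing more can be done
None
the job is handed in; nothing more can be done
```

I shut the lid, picked up the tongs, closed them on the snail and lifted it about 14.7 cm straight up off the pan. I handed the job in at about 11.7 s with the tongs still gripped; no verdict is reported.

**Lid:** I pressed it down with the closed fingers until the rim pushed back with about 20 N. The fingertips were then at 108 mm, the height of the shut lid's top face, and it still looks flat in the last picture.

**Snail and tongs:** The last picture shows the pan empty and the snail between the jaws, with the fingers well behind it. The fingers stopped at 43.7 mm with 41 mm commanded, a little under the 45 mm given for the snail. That puts the squeeze at about 0.16 rad, inside the allowed range.

**Bystanders:** The scale and jar look unmoved. The cup and brush are only partly in that last picture, but the arm never went near them.

**Disagreements:**
- While gripping the tongs, the tool settled about 6 mm higher than I aimed, with about 5 N pushing up. The grip held anyway.
- Two measurements of the tongs' direction differed by about 0.02 rad.
- The top camera's view of the jaws was blocked over the scale, so I checked the alignment there with the side camera alone.

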